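# Fit the coolers to two repaired boards

### The job

Put the cooling back on these two repaired boards. On the processor of the large board, stack the copper plate, then the large heat sink, then the fan on top, and set the small heat sink on the chip of the small board: each centred on and square with what it sits on, lying flat, any quarter turn being fine. Set everything down gently, without dropping it or pressing hard on the boards, and leave the meter, the solder reel and the screwdriver where they are.

Things in the scene. Friction and masses are not known exactly. Their poses are not given: they have to be found in the camera images.
- main_board: Larger green circuit board, 120 (x) x 140 (y) mm, fixed on standoffs, top face 8 mm above the bench. At its middle a 38 x 38 mm processor with bright metal lid, square to the board, its flat top 12 mm above the bench. Origin: on the bench under that centre; z up, x and y along the edges. Corner parts rise 12 mm above the board; within 24 mm of its centre lines nothing else exceeds 2 mm.
- small_board: Smaller green circuit board, 90 (x) x 70 (y) mm, fixed on standoffs, top face 8 mm above the bench. At its middle a 20 x 20 mm chip with bright metal lid, square to the board, its flat top 11 mm above the bench. Origin: on the bench under that centre; z up, x and y along the edges. Corner parts rise 8 mm above the board; within 13 mm of its centre lines nothing else exceeds 2 mm.
- copper_plate: Loose solid square copper plate, 46 x 46 mm, 10 mm thick, about 190 g, lying flat on the bench. Origin: centre of its underside; z up, x and y square to its sides.
- large_heatsink: Loose large aluminium heat sink with ten upright fins along its x, 60 x 60 mm, 30 mm high, about 150 g, standing fins up. It is rigid and can be gripped on any two facing sides. Its fin tips form a flat top. Origin: centre of its underside; z up, x and y square to its sides.
- fan: Loose black square fan with a round hub and seven blades, 60 x 60 mm, 20 mm high, about 70 g, lying flat with its hub label up. Its blades do not turn. It can be gripped on any two facing sides. Origin: centre of its underside; z up, x and y square to its sides.
- small_heatsink: Loose small aluminium heat sink with five upright fins, 28 x 28 mm, 18 mm high, about 25 g, standing fins up. It can be gripped on any two facing sides. Origin: centre of its underside; z up, x and y square to its sides.
- meter: Bystander: orange multimeter lying on the bench, 150 (x) x 75 (y) mm, about 45 mm high with its dial. Origin: centre of its underside. Leave it alone.
- reel: Bystander: solder reel, white flanges round wound solder wire, standing on a flange, 54 mm across, 37 mm high. Origin: centre of its underside. Leave it alone.
- screwdriver: Bystander: screwdriver 190 mm long, lying along its x, handle to -x, under 35 mm high. Leave it alone.
There are look-alikes about, which are no part of the job. Leave any pink or red look-alike of the main_board alone.

How it is judged:
By the outcome, as a careful person would: the job done as asked, in the order asked, and still so for the second after the job is handed in, with the robot touching nothing.
It also fails if it takes over 120 s, if anything falls off the work surface, if the arm or the gripper's body presses on something with over 40 N, if the wrist force passes 120 N, or if a joint passes its speed limit or range.

### The arm

A 7-joint arm with a two-finger parallel gripper is mounted at the origin on the work surface. World frame = base frame: x ahead of the robot, y to its left, z up, the work surface at z = 0. Lengths are in mm, angles in rad, forces in N, time in s.
With the tool pointing down it reaches from about 400 to 900 mm from the base axis. Payload 5.5 kg.
Tool frame: the origin (TCP) lies at the very end of the fingers, on their centre line; the grasp point (between the pads) lies 19 mm behind it; z points along the fingers, y is the line along which they close (so a half turn about z gives the same grasp; the last joint's range is limited). The gripper opens to 85 mm and grips with 20 to 120 N. Pads are 22 mm wide; open, the fingers measure 114 mm over their backs; the gripper's body (76 mm by 85 mm) begins 54 mm behind the grasp point. The pads swing forward as they close: fully open they stand 13 mm farther back than shut.
Start: joints at [-1.042, 0.501, -0.427, 1.55, 0.221, 1.138, -0.21], TCP at [170.704, 627.184, 231.31] pointing down, gripper open.
Joint ranges: [-2.88, 2.88], [-0.31, 2.03], [-1.54, 1.56], [0.2, 2.42], [-1.41, 4.55], [0.19, 2.02], [-2.57, 2.57]. Speed limits (rad/s): [2.57, 2.57, 3.14, 3.14, 3.14, 3.14, 3.14].

### API

Orientations are given as a rotation vector (axis times angle).
In Python, from rig import env gives the robot as it stands.
- The arm moves only by the shell command python3 -m creep 'ROWS' [FORCE]. ROWS is JSON, a list of rows, each a list of 7 numbers: the shift along the tool's x, y, z in cm, then the turn, a rotation vector about the tool's x, y, z in degrees, then the opening, from -1 (shut) to 1 (fully open). A call has 1 to 20 rows; each row shifts and turns the commanded pose from where the row before left it, along the tool's axes as they then stand; what a row does not reach is not made up. A row lasts 1/10 s, in which the tool goes at most 50 mm and 8.59 degrees, less where a joint would pass 70% of its speed; a pose out of reach is approached as far as the arm can. A call with a gripper value outside its range is refused whole. The fingers move at their own pace and stop on an object; FORCE is the grip in N (left out, the last holds). Time passes only in rows, so rows that do not move let the fingers close. It gives the time, the measured TCP pose, the force, the opening and the grip force at its end, in the units of the state.
- env.state(): the state, without advancing time (a new reading comes with each control period).
- env.read_camera(name): name is "scene" or "side" or "wrist"; returns (picture, depth): 480x640x3 uint8, red, green, blue; 480x640 float32, mm along the optical axis (not along the pixel's ray), 0 where there is no reading.
- env.get_calibration(name): a dict with "camera_matrix" (3x3 intrinsics, pixels), "rvec" (rotation vector, rad) and "tvec" (3), from world to camera coordinates, as OpenCV has them; the wrist camera has in their place "tool_from_camera" (4x4, takes a point from camera to tool coordinates, whose origin is the TCP and whose axes are the flange's). Camera axes: x right, y down, z forward; pixel columns grow to the right and rows downward; lengths in mm; the calibration is good to about 2 mm. A picture is of the moment at which its call begins: read the wrist's pose just before it. get_calibration takes no time and is no camera call.
- env.sign_off(): hands the job in; it is judged then, once.
The state is a dict: "clock": time; "joints": joint angles; "dq": joint speeds; "joint_torque": joint torques, N m; "ee_pos": TCP position; "orientation": TCP orientation; "force": force on the tool from outside, world axes, zero at the start; "wrist_torque": the same for the moment, N m; "gripper_width": finger opening in mm; "grasp_force": force on a finger pad.
Only numpy, scipy, OpenCV 4.12 (cv2) and the standard library are available. Lean on these libraries where they do the work, as an engineer would, in place of code of your own. Each camera call takes 0.05 s, during which the arm holds its last target. There are 200 camera calls.

## Working session

There is one attempt and no reset: what is moved stays moved. The work goes in short steps, Python scripts to look and compute and a shell command to move; the robot and the scene stay as the last step left them, time stands still between calls to the robot, and variables do not carry over. Pictures are saved under pics/ and viewed, at most 14 in all, crops included, and the job is handed in when it is done.

```bash
ls; mkdir -p pics
python3 - <<'E'
from rig import env
import cv2,numpy as np
print(env.state())
for n in("scene","side","wrist"):
    p,d=env.read_camera(n); cv2.imwrite(f"pics/{n}0.png",p[:,:,::-1]); np.save(f"pics/{n}0.npy",d)
    print(n,env.get_calibration(n),(d>0).mean())
E
```

```text
pics
{'clock': 0.0, 'joints': array([-1.04181759,  0.50187082, -0.4267634 ,  1.55145496,  0.22077201,
        1.13828937, -0.21033733]), 'dq': array([ 1.34363065e-03, -2.29615701e-05, -4.81183021e-04, -2.87837080e-04,
        1.88501525e-04,  1.34078826e-03,  1.99960965e-03]), 'joint_torque': array([ 6.49550293e-04, -5.69513440e+01, -5.81552982e+00, -2.80941939e+01,
        1.07152277e-02,  1.20532684e-02,  2.22149595e-06]), 'ee_pos': array([170.59566499, 626.49075679, 230.24041602]), 'orientation': array([-4.16237951e-01, -3.11354554e+00,  3.05301876e-03]), 'force': array([ 0.21892133, -0.40265282,  0.12593182]), 'wrist_torque': array([-0.0031071 , -0.00739733,  0.01121179]), 'grasp_force': 0.0, 'gripper_width': 85.5160456462606}
scene {'camera_matrix': array([[578.28463281,   0.        , 320.49242767],
       [  0.        , 578.28463281, 237.41710766],
       [  0.        ,   0.        ,   1.        ]]), 'rvec': array([ 0.81708798,  2.69907605, -0.91766591]), 'tvec': array([ 462.31028402, -282.57045431, 2079.85385011])} 0.9932779947916667
side {'camera_matrix': array([[473.0211209 ,   0.        , 326.03130953],
       [  0.        , 473.0211209 , 236.01880529],
       [  0.        ,   0.        ,   1.        ]]), 'rvec': array([ 2.09952892, -0.05611359,  0.05885245]), 'tvec': array([-621.00339319,   62.2617816 , 1127.17283546])} 0.9961067708333333
wrist {'camera_matrix': array([[363.68911547,   0.        , 319.16129913],
       [  0.        , 363.68911547, 247.8091041 ],
       [  0.        ,   0.        ,   1.        ]]), 'tool_from_camera': array([[-6.95150460e-04, -9.46957893e-01, -3.21356912e-01,
         8.35457867e+01],
       [ 9.99999644e-01, -8.11664764e-04,  2.28599850e-04,
        -3.80528888e-01],
       [-4.77308514e-04, -3.21356639e-01,  9.46958121e-01,
        -1.42748794e+02],
       [ 0.00000000e+00,  0.00000000e+00,  0.00000000e+00,
         1.00000000e+00]])} 0.9960319010416666
```

View pics/scene0.png

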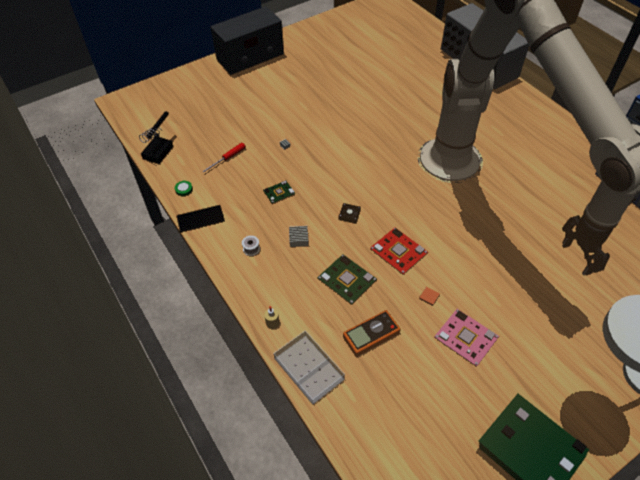

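View pics/side0.png

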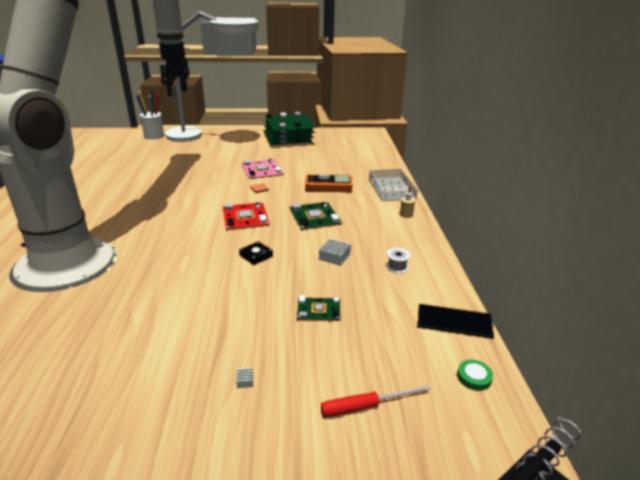

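View pics/wrist0.png

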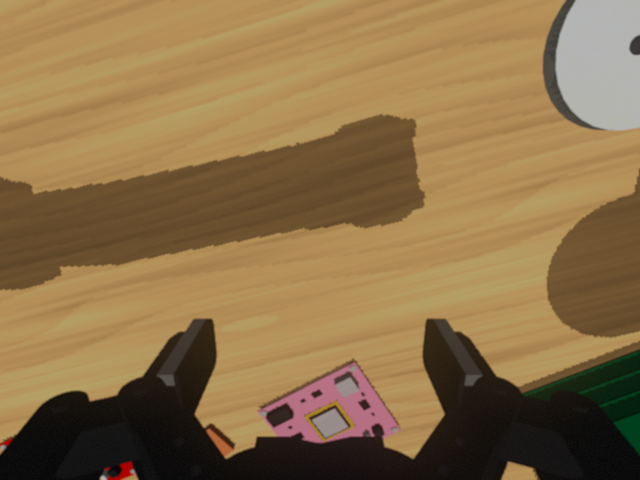

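Scene view: main board (347,278), copper plate (429,296), large sink (299,236), fan (349,213), small board (279,191), small sink (285,144); the red board (399,250) and pink board (467,336) are decoys. The side view shows the same items at (316,214), (260,188), (335,251), (256,253), (319,308) and (245,377). The wrist view shows only the pink board.

```bash
cat > h.py <<'E'
import cv2,numpy as np
from scipy.spatial.transform import Rotation as R
from rig import env
def campose(n,st=None):
    c=env.get_calibration(n);K=c["camera_matrix"]
    if n=="wrist":
        st=st or env.state();T=np.eye(4);T[:3,:3]=R.from_rotvec(st["orientation"]).as_matrix();T[:3,3]=st["ee_pos"]
        T=T@c["tool_from_camera"];return K,T[:3,:3],T[:3,3]
    r=R.from_rotvec(c["rvec"]).as_matrix();return K,r.T,-r.T@c["tvec"]
def ray(P,uv):
    K,r,o=P;d=np.c_[np.atleast_2d(uv),np.ones(len(np.atleast_2d(uv)))]@np.linalg.inv(K).T@r.T;return o,d
def plane(P,uv,z):
    o,d=ray(P,uv);return (o+d*((z-o[2])/d[:,2])[:,None])[:,:2]
def tri(P1,a,P2,b):
    o1,d1=ray(P1,a);o2,d2=ray(P2,b);d1=d1[0];d2=d2[0]
    s=np.linalg.lstsq(np.c_[d1,-d2],o2-o1,rcond=None)[0]
    p,q=o1+s[0]*d1,o2+s[1]*d2;return (p+q)/2,np.linalg.norm(p-q)
def snap(name):
    st=env.state();p,d=env.read_camera("wrist");cv2.imwrite(f"pics/{name}.png",p[:,:,::-1]);np.savez(f"pics/{name}.npz",p=p,d=d,pos=st["ee_pos"],rot=st["orientation"])
    return st,p,d
def load(name):
    f=np.load(f"pics/{name}.npz");return campose("wrist",dict(ee_pos=f["pos"],orientation=f["rot"])),f["p"],f["d"]
E
python3 - <<'E'
from h import *
S,D=campose("scene"),campose("side")
for n,a,b in[("main",(347,278),(316,214)),("copper",(429,296),(260,188)),("lhs",(299,234),(335,249)),("fan",(349,212),(256,250)),("sboard",(279,191),(319,308)),("shs",(285,143),(245,376)),("pink",(467,336),(262,169))]:
    p,e=tri(S,a,D,b);print(n,p.round(),e.round(1),np.hypot(*p[:2]).round())
print(R.from_rotvec(env.state()["orientation"]).as_matrix().round(3))
E
```

```text
main [605. 218.   7.] 5.8 643.0
copper [436. 406.   4.] 3.8 596.0
lhs [642.   3.  23.] 5.5 642.0
fan [450.  13.  16.] 0.8 451.0
sboard [ 592. -204.    7.] 4.1 627.0
shs [ 455. -389.   12.] 4.4 599.0
pink [433. 568.   3.] 6.0 714.0
[[-0.965  0.263 -0.   ]
 [ 0.263  0.965 -0.001]
 [ 0.    -0.001 -1.   ]]
```

```bash
python3 -m creep '[[-3.1,-1.4,0.8,0,0,0,1],[-3.1,-1.4,0.8,0,0,0,1],[-3.1,-1.4,0.8,0,0,0,1],[-3.1,-1.4,0.8,0,0,0,1],[-3.1,-1.4,0.8,0,0,0,1],[-3.1,-1.4,0.8,0,0,0,1],[-3.1,-1.4,0.8,0,0,0,1],[-3.1,-1.4,0.8,0,0,0,1],[-3.1,-1.4,0.8,0,0,0,1],[-3.1,-1.4,0.8,0,0,0,1],[0,0,0,0,0,0,1],[0,0,0,0,0,0,1]]' && python3 -c "
from h import *
snap('a1')"
# on to main board: delta (170,-190)
python3 -m creep '[[-3,-2,0,0,0,0,1],[-3,-2,0,0,0,0,1],[-3,-2,0,0,0,0,1],[-3,-2,0,0,0,0,1],[-3,-2,0,0,0,0,1],[-3,-2,0,0,0,0,1],[-3,-2,0,0,0,0,1],[0,0,0,0,0,0,1],[0,0,0,0,0,0,1]]' && python3 -c "
from h import *
snap('a2')
a=np.hstack([cv2.imread('pics/a1.png'),cv2.imread('pics/a2.png')]);cv2.imwrite('pics/a12.png',cv2.resize(a,(800,300),interpolation=cv2.INTER_AREA))"
```

```text
clock: 1.35
ee_pos: [433.6, 409.5, 150.7]
orientation: [-0.42, -3.112, 0.001]
force: [-0.1, 0.3, -0.3]
gripper_width: 85.2
grasp_force: 0.0
clock: 2.3
ee_pos: [598.7, 221.3, 151.4]
orientation: [-0.416, -3.114, -0.001]
force: [-0.0, 0.8, 1.6]
gripper_width: 85.4
grasp_force: 0.0
```

View pics/a12.png

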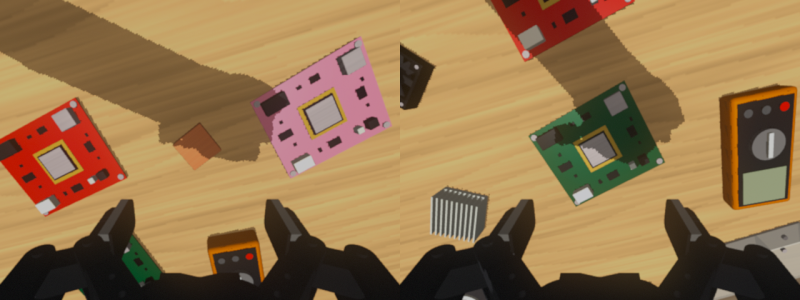

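Left (over the plate): copper plate at full-res (315,232), red board left, pink board right. Right (over the main board): green main board with its lid at (317,240), half shadowed, large sink at (95,345), meter right.

```bash
cat >> h.py <<'E'
def cloud(P,d):
    v,u=np.indices(d.shape);K,r,o=P
    X=np.stack([(u-K[0,2])/K[0,0]*d,(v-K[1,2])/K[1,1]*d,d],-1)@r.T+o
    X[d<=0]=np.nan;return X
def rect(pts):
    (c,s,a)=cv2.minAreaRect(np.asarray(pts,np.float32));a=(a+45)%90-45
    return np.round(c,1),np.round(s,1),round(a,1)   # angle mod 90 in world degrees
def blob(m,uv,k=3):
    m=cv2.morphologyEx(m.astype(np.uint8),cv2.MORPH_OPEN,np.ones((k,k)))
    n,l=cv2.connectedComponents(m);b=l==l[uv[1],uv[0]]
    assert m[uv[1],uv[0]],"not in mask";return b
def contour(b):
    return max(cv2.findContours(b.astype(np.uint8),cv2.RETR_EXTERNAL,cv2.CHAIN_APPROX_NONE)[0],key=cv2.contourArea)[:,0,:].astype(float)
E
python3 - <<'E'
from h import *
P,p,d=load('a1');X=cloud(P,d);print("bench z",np.nanmedian(X[200:230,200:260,2]),np.nanstd(X[200:230,200:260,2]))
z=np.median(X[225:240,305:325,2]);b=blob(X[...,2]>np.nanmedian(X[200:230,200:260,2])+4,(315,232));print("copper",z,rect(plane(P,contour(b),10)),rect(plane(P,contour(b),9)))
hsv=cv2.cvtColor(p,cv2.COLOR_RGB2HSV);print(hsv[232,300:320:6],hsv[215,320])
P,p,d=load('a2');X=cloud(P,d);zb=np.nanmedian(X[300:330,240:260,2]);print("bench",zb,"lid",np.median(X[235:245,310:325,2]),"lhs",[np.round(X[v,95,2]) for v in range(300,390,10)])
hsv=cv2.cvtColor(p,cv2.COLOR_RGB2HSV);print("lid",hsv[240,300:335:5],"brd",hsv[200,250],hsv[270,350])
g=(abs(hsv[...,0].astype(int)-70)<18)&(hsv[...,1]>70)
b=blob(g,(350,270));h=cv2.convexHull(contour(b).astype(np.float32))[:,0];print("board",b.sum(),rect(plane(P,h,8)))
E
```

```text
bench z 0.08036783947096637 0.6973209310140914
copper 10.149083328751743 (array([434. , 405.6]), array([46.5, 46.4]), 23.4) (array([434.3, 405.5]), array([46.7, 46.6]), 23.4)
[[ 11 168 123]
 [ 11 167 122]
 [ 11 175 124]
 [ 11 173 122]] [ 11 173 122]
bench 0.12036646045663701 lid nan lhs [np.float64(1.0), np.float64(7.0), np.float64(25.0), np.float64(24.0), np.float64(24.0), np.float64(22.0), np.float64(20.0), np.float64(29.0), np.float64(30.0)]
lid [[  7  18 186]
 [  7  18 187]
 [  7  18 188]
 [  8  26 106]
 [  9  26  99]
 [ 10  23 100]
 [ 12  26 100]] brd [ 63  99 111] [ 67 136  94]
board 6517 (array([637.1, 207.5]), array([167.2,  84.1]), -17.4)
```

Run:
```python
from h import *
for n,uv in(("a2",(317,240)),):
    P,p,d=load(n);X=cloud(P,d);hsv=cv2.cvtColor(p,cv2.COLOR_RGB2HSV)
    lid=blob((hsv[...,1]<45)&(hsv[...,2]>60),uv);print("lid",rect(plane(P,contour(lid),12)),np.nanmedian(X[lid][:,2]))
    b=blob((np.nan_to_num(X[...,2])>4)&(cv2.GaussianBlur(hsv,(5,5),0)[...,1]>0),(350,270));print("board",rect(plane(P,cv2.convexHull(contour(b).astype(np.float32))[:,0],8)),np.nanpercentile(X[b][:,2],[10,50,90]))
P,p,d=load("a1");hsv=cv2.cvtColor(p,cv2.COLOR_RGB2HSV);X=cloud(P,d)
cu=blob((hsv[...,0]<14)&(hsv[...,1]>150),(312,232));c=contour(cu);P1=P
print("cu colour",rect(plane(P,c,10)))
P,p,d=load("a2");X=cloud(P,d);m=(np.linalg.norm(X[...,:2]-[434,405.6],axis=-1)<20);print("cu seen in a2",m.sum(), "uv",np.argwhere(m).mean(0) if m.any() else None)
print(env.state()['joints'].round(2))
```

```text
lid (array([603.5, 217.1]), array([35. , 35.1]), 13.7) 12.154363471921272
board (array([603.2, 217.6]), array([120.2, 140. ]), 13.9) [ 7.41718543  8.47470822 17.32545428]
cu colour (array([433.8, 405.5]), array([46.4, 45.5]), 23.1)
cu seen in a2 0 uv None
[-0.19  0.54 -0.28  1.66  0.17  0.97  0.77]
```

```bash
python3 -m creep '[[-0.4,-4.2,0,0,0,0,1],[-0.4,-4.2,0,0,0,0,1],[-0.4,-4.2,0,0,0,0,1],[-0.4,-4.2,0,0,0,0,1],[-0.4,-4.2,0,0,0,0,1],[0,0,0,0,0,0,1],[0,0,0,0,0,0,1]]' && python3 -c "
from h import *
snap('b1')"
python3 -m creep '[[-0.7,-4.2,0,0,0,0,1],[-0.7,-4.2,0,0,0,0,1],[-0.7,-4.2,0,0,0,0,1],[-0.7,-4.2,0,0,0,0,1],[-0.7,-4.2,0,0,0,0,1],[0,0,0,0,0,0,1],[0,0,0,0,0,0,1]]' && python3 -c "
from h import *
snap('b2')"
python3 -m creep '[[0.5,-4.2,0,0,0,0,1],[0.5,-4.2,0,0,0,0,1],[0.5,-4.2,0,0,0,0,1],[0,0,0,0,0,0,1],[0,0,0,0,0,0,1]]' && python3 -c "
from h import *
snap('b3');print(env.state()['joints'].round(2))
I=[cv2.imread(f'pics/b{i}.png') for i in(1,2,3)]
a=np.vstack([np.hstack(I[:2]),np.hstack([I[2],0*I[2]])]);cv2.imwrite('pics/b123.png',cv2.resize(a,(800,600),interpolation=cv2.INTER_AREA))"
```

```text
clock: 3.05
ee_pos: [562.6, 13.7, 151.6]
orientation: [0.415, 3.114, 0.001]
force: [0.2, 0.7, -0.1]
gripper_width: 85.1
grasp_force: 0.0
clock: 3.8
ee_pos: [542.5, -197.6, 151.2]
orientation: [0.414, 3.114, 0.002]
force: [-0.1, 1.4, 0.1]
gripper_width: 85.5
grasp_force: 0.0
clock: 4.35
ee_pos: [495.1, -315.1, 151.3]
orientation: [0.414, 3.114, 0.002]
force: [-0.3, 0.1, 0.8]
gripper_width: 85.5
grasp_force: 0.0
[ 0.64  0.45 -0.16  1.79  0.08  0.91  1.76]
```

View pics/b123.png

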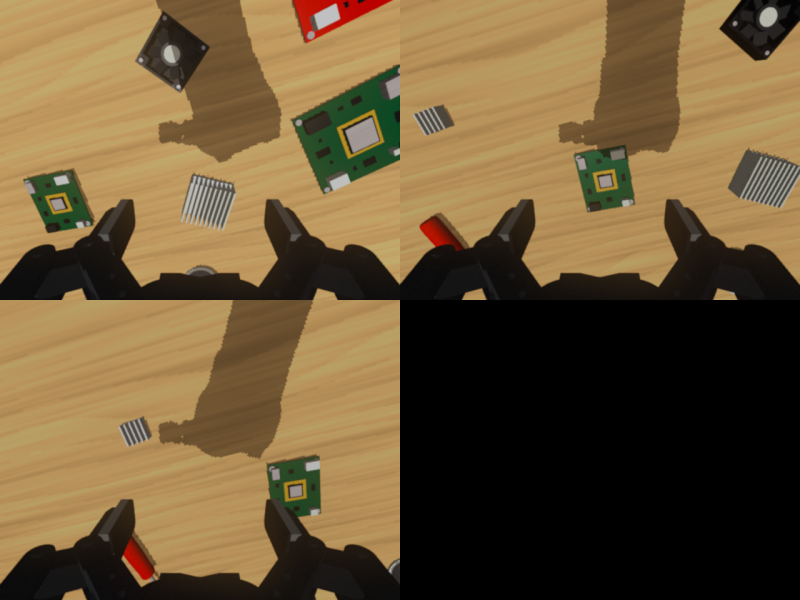

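Upper left: fan (275,85), large sink (330,325), small board lid (93,325). Upper right: small lid (328,290), small sink (55,193). Lower left: small sink (217,211), small lid (472,306).

```bash
cat >> h.py <<'E'
def top(n,uv,h,tol=3,close=9):
    P,p,d=load(n);X=cloud(P,d);Z=np.nan_to_num(X[...,2]);m=((Z>h-tol)&(Z<h+tol)).astype(np.uint8)
    b=blob(cv2.morphologyEx(m,cv2.MORPH_CLOSE,np.ones((close,close))),uv)
    return rect(plane(P,cv2.convexHull(contour(b).astype(np.float32))[:,0],h)),np.median(Z[b&(m>0)]).round(1)
def lid(n,uv,h):
    P,p,d=load(n);hsv=cv2.cvtColor(p,cv2.COLOR_RGB2HSV);Z=cloud(P,d)[...,2]
    b=blob((hsv[...,1]<45)&(hsv[...,2]>60),uv);return rect(plane(P,contour(b),h)),np.nanmedian(Z[b]).round(1)
E
python3 - <<'E'
from h import *
def t(s,f,*a):
    try: print(s,f(*a))
    except Exception as e: print(s,e)
t("fan b1",top,"b1",(300,100),20)
t("lhs b1",top,"b1",(330,325),30)
t("lhs b2",top,"b2",(590,290),30)
t("main b1",lid,"b1",(578,218),12)
for n,uv in(("b1",(93,325)),("b2",(328,290)),("b3",(472,306))):
    t("slid "+n,lid,n,uv,11)
    P,p,d=load(n);Z=np.nan_to_num(cloud(P,d)[...,2]);b=blob(Z>4,uv)
    print("  board",rect(plane(P,cv2.convexHull(contour(b).astype(np.float32))[:,0],8)))
t("shs b2",top,"b2",(55,193),18)
t("shs b3",top,"b3",(217,211),18)
E
```

```text
fan b1 not in mask
lhs b1 ((array([642. ,   3.3]), array([60.4, 61.7]), -29.8), np.float64(30.0))
lhs b2 ((array([642.7,   3.2]), array([66.3, 60.7]), -29.8), np.float64(29.5))
main b1 ((array([603.4, 217.2]), array([35.5, 35.4]), 13.9), np.float64(12.2))
slid b1 ((array([ 592.9, -203. ]), array([17.1, 17.2]), -4.8), np.float64(10.9))
  board (array([ 592.8, -203.2]), array([73.1, 90.9]), -4.2)
slid b2 ((array([ 593. , -203.2]), array([17.3, 17.4]), -3.9), np.float64(11.1))
  board (array([ 593.1, -202.9]), array([70. , 91.1]), -4.2)
slid b3 ((array([ 593.2, -203.5]), array([17.3, 17.3]), -4.3), np.float64(11.1))
  board (array([ 633.6, -351.5]), array([676.7, 257.8]), -15.3)
shs b2 ((array([ 455.6, -388.3]), array([27.8, 30.5]), 3.7), np.float64(17.4))
shs b3 ((array([ 455.4, -389.1]), array([28. , 29.5]), 3.4), np.float64(17.7))
```

```bash
python3 -m creep '[[0.63,-2.72,1,0,0,0,1],[0.63,-2.72,1,0,0,0,1],[0.63,-2.72,1,0,0,0,1],[0,0,1.5,0,0,-6.2,1],[0,0,1.5,0,0,-6.2,1],[0,0,1,0,0,-6.2,1],[0,0,0,0,0,0,1],[0,0,0,0,0,0,1]]'
cat >> h.py <<'E'
def delta(xy,ang,z=None):
    "shift in tool axes (cm), tool-z turn (deg) to bring the TCP to xy with fingers square to ang"
    s=env.state();M=R.from_rotvec(s["orientation"]).as_matrix();p=s["ee_pos"]
    v=M.T@np.r_[np.array(xy)-p[:2],(z-p[2]) if z is not None else 0]
    a=np.degrees(np.arctan2(M[1,1],M[0,1]));da=(ang-a+45)%90-45
    tilt=np.degrees(np.arccos(-M[2,2]))
    print("shift cm",(v/10).round(2),"turn",round(-da,2),"tilt",tilt.round(2),"axis",M[:,2].round(4),"tcp",p.round(1),"q7",s["joints"][6].round(2),"q",s["joints"].round(2))
def pix(xyz):
    s=env.state();K,r,o=campose("wrist",s);c=r.T@(np.array(xyz,float)-o);return tuple((K@(c/c[2]))[:2].round().astype(int))
E
python3 - <<'E'
from h import *
snap('c1');print(pix((455.4,-388.9,18)));r=top('c1',pix((455.4,-388.9,18)),18);print(r)
delta(r[0][0],r[0][2],4)
E
```

```text
clock: 5.2
ee_pos: [456.1, -388.4, 81.4]
orientation: [-0.094, 3.139, 0.002]
force: [-0.2, -0.3, 0.8]
gripper_width: 85.8
grasp_force: 0.0
(np.int64(320), np.int64(268))
((array([ 455.3, -389.9]), array([28.9, 27.9]), 3.3), np.float64(18.1))
shift cm [ 0.09 -0.07  7.79] turn 0.09 tilt 0.07 axis [ 1.1e-03  3.0e-04 -1.0e+00] tcp [ 456.1 -389.2   81.9] q7 2.17 q [ 0.81  0.57 -0.2   1.8   0.15  0.79  2.17]
```

```bash
python3 -m creep '[[0.09,-0.07,2,0,0,0,1],[0,0,2.5,0,0,0,1],[0,0,2,0,0,0,1],[0,0,1.0,0,0,0,1],[0,0,0.3,0,0,0,1],[0,0,0,0,0,0,1],[0,0,0,0,0,0,-1],[0,0,0,0,0,0,-1],[0,0,0,0,0,0,-1],[0,0,0,0,0,0,-1],[0,0,0,0,0,0,-1],[0,0,0,0,0,0,-1],[0,0,0,0,0,0,-1],[0,0,0,0,0,0,-1],[0,0,0,0,0,0,-1],[0,0,0,0,0,0,-1]]' 30
```

```text
clock: 6.85
ee_pos: [453.9, -391.8, 3.9]
orientation: [-0.092, 3.14, -0.001]
force: [0.0, -0.6, 5.8]
gripper_width: 27.5
grasp_force: 30.6
```

```bash
python3 -m creep '[[0,0,-0.5,0,0,0,-1],[0,0,-1.5,0,0,0,-1],[0,0,-3,0,0,0,-1],[0,0,-4,0,0,0,-1],[0,0,-4,0,0,0,-1],[0,0,0,0,0,0,-1],[0,0,0,0,0,0,-1]]'
python3 - <<'E'
from h import *
for i in range(4): s=env.state();print(s['ee_pos'].round(2),s['clock'],s['force'].round(1),s['gripper_width'])
snap('c2');delta((593,-203.2),-4.2)
E
```

```text
clock: 7.55
ee_pos: [454.3, -392.1, 135.4]
orientation: [-0.092, 3.138, -0.004]
force: [-0.1, 0.4, -1.4]
gripper_width: 27.4
grasp_force: 29.9
[ 454.31 -392.06  135.42] 7.55 [-0.1  0.4 -1.4] 27.35214250341148
[ 454.31 -392.06  135.42] 7.55 [-0.1  0.4 -1.4] 27.35214250341148
[ 454.31 -392.06  135.42] 7.55 [-0.1  0.4 -1.4] 27.35214250341148
[ 454.31 -392.06  135.42] 7.55 [-0.1  0.4 -1.4] 27.35214250341148
shift cm [-15.05  17.96  -0.  ] turn 7.57 tilt 0.02 axis [ 2.e-04 -4.e-04 -1.e+00] tcp [ 453.3 -391.4  133.8] q7 2.19 q [ 0.83  0.5  -0.21  1.77  0.13  0.89  2.19]
```

View pics/c2.png

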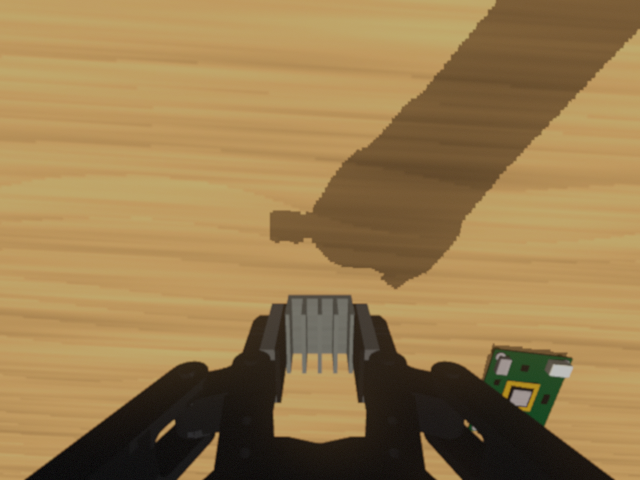

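Held small sink seen at (320,335) between the fingers; small board at (525,390).

```bash
cat >> h.py <<'E'
def tcloud(n):
    f=np.load(f"pics/{n}.npz");c=env.get_calibration("wrist");T=c["tool_from_camera"]
    return cloud((c["camera_matrix"],T[:3,:3],T[:3,3]),f["d"]),f["p"]
E
python3 - <<'E'
from h import *
X,p=tcloud('c2')
for v in range(290,384,6): print(v,[X[v,u].round(1) for u in(296,320,344)],p[v,320])
E
```

```text
290 [array([-48.3, -19.6, 135.6]), array([-48.4,   0.6, 135.6]), array([-47.8,  20.7, 134.5])] [190 155  98]
296 [array([ 12. , -10.3,   2.1]), array([12. ,  0.3,  2.2]), array([12.9, 10.7,  0.4])] [83 75 64]
302 [array([ 10.6, -10.1,  -0.8]), array([12. ,  0.3, -3.7]), array([10. , 10.8,  0.3])] [79 75 65]
308 [array([  7.3, -10.2,  -0.1]), array([11.4,  0.3, -7.9]), array([ 7.2, 10.8,  0.1])] [80 75 66]
314 [array([  4.2, -10.3,   0.1]), array([ 12.4,   0.3, -14.5]), array([ 4.5, 10.9, -0.5])] [95 92 83]
320 [array([  1.3, -10.4,  -0. ]), array([ 10. ,   0.3, -15.1]), array([ 1.8, 10.9, -0.9])] [116 115 105]
326 [array([ -2.2, -10.5,   0.8]), array([  7.2,   0.3, -15. ]), array([-1.7, 11. , -0.2])] [116 114 105]
332 [array([ -4.3, -10.4,  -0.8]), array([  4. ,   0.3, -14.2]), array([-4.9, 11.1,  0.1])] [116 114 106]
338 [array([ -8. , -10.6,   0. ]), array([  0.5,   0.3, -13.1]), array([-7.6, 11.1, -0.6])] [115 113 104]
344 [array([-11.2, -10.6,   0.2]), array([ -2. ,   0.3, -13.8]), array([-10.4,  11.1,  -1. ])] [114 113 104]
350 [array([-13.8, -10.6,  -0.7]), array([ -4.9,   0.3, -13.8]), array([-14.1,  11.3,  -0.2])] [115 113 104]
356 [array([-113.1,  -20.9,  134.9]), array([ -8. ,   0.3, -13.4]), array([-113.4,   22.2,  135.3])] [119 114 103]
362 [array([-119.1,  -21. ,  134.4]), array([-10.9,   0.3, -13.6]), array([-119.9,   22.3,  135.4])] [121 115 105]
368 [array([-126.2,  -21.2,  135.4]), array([-13.4,   0.3, -14.1]), array([-126. ,   22.4,  135. ])] [118 114 103]
374 [array([-133.6,  -21.4,  136.4]), array([-132.7,    0.6,  135.2]), array([-131.9,   22.5,  134.1])] [183 155 103]
380 [array([-138.5,  -21.4,  134.3]), array([-138.7,    0.6,  134.5]), array([-139. ,   22.7,  134.8])] [189 156  97]
```

```bash
python3 -m creep '[[-2.5,3,0,0,0,0,-1],[-2.5,3,0,0,0,0,-1],[-2.5,3,0,0,0,0,-1],[-2.5,3,0,0,0,0,-1],[-2.5,3,0,0,0,0,-1],[-2.5,3,0,0,0,0,-1],[0,0,1.5,0,0,2.53,-1],[0,0,2.5,0,0,2.53,-1],[0,0,2.5,0,0,2.53,-1],[0,0,0.5,0,0,0,-1],[0,0,0,0,0,0,-1],[0,0,0,0,0,0,-1]]'
cat >> h.py <<'E'
def snapn(name,n=3):
    snap(name)
    a=[]
    for i in range(n):
        env.read_camera("wrist") ; a.append(env.state()["ee_pos"])
    print("tcp avg",np.mean(a,0).round(2),"std",np.std(a,0).round(2))
def tlid(name,h,guess=None,smax=45):
    "lid rectangle in tool axes; h = tool z of the lid"
    f=np.load(f"pics/{name}.npz");c=env.get_calibration("wrist");T=c["tool_from_camera"];P=(c["camera_matrix"],T[:3,:3],T[:3,3])
    hsv=cv2.cvtColor(f["p"],cv2.COLOR_RGB2HSV);b=blob((hsv[...,1]<smax)&(hsv[...,2]>60),guess)
    Z=tcloud(name)[0][...,2][b];print("depth z",np.nanmedian(Z).round(1));h=np.nanmedian(Z)
    return rect(plane(P,contour(b),h))
E
python3 - <<'E'
from h import *
snapn('c3');g=pix((593,-203,11));print(g);print(tlid('c3',0,g),lid('c3',g,11))
E
```

```text
clock: 8.8
ee_pos: [592.9, -203.0, 63.6]
orientation: [0.114, 3.139, 0.0]
force: [0.4, -0.8, 0.3]
gripper_width: 27.1
grasp_force: 29.9
tcp avg [ 593.62 -203.28   64.57] std [0.06 0.01 0.03]
(np.int64(320), np.int64(274))
depth z 52.5
(array([-0.1, -0.4]), array([16.4, 16.3]), 0.0) ((array([ 593.1, -203.3]), array([16.3, 16.4]), -4.2), np.float64(11.1))
```

Run:
```python
from h import *
X,p=tcloud('c3');s=(abs(X[...,1])<16)&(X[...,2]<8)&(X[...,2]>-30)&(abs(X[...,0])<25)
t=s&(abs(X[...,2]+14.3)<3)&(abs(X[...,1])<12)
Q=X[t];print("top n",t.sum(),"z",np.median(Q[:,2]),"x",np.percentile(Q[:,0],[0.5,1,99,99.5]).round(1),"y",np.percentile(Q[:,1],[0,100]).round(1))
for u in (308,320,332): 
    c=X[290:385,u]; c=c[(c[:,2]<8)&(c[:,2]>-25)];print(u,c[:,0].min().round(1),c[:,0].max().round(1),c[:,2].max().round(1),c[:,2].min().round(1))
hs=X[345,270:370];print([(round(a[1],1),round(a[2],0)) for a in hs[::4]])
```

```text
top n 834 z -14.12516057896201 x [-15.7 -15.5  12.6  12.8] y [-7.5  7.4]
308 -15.3 12.9 3.2 -1.5
320 -15.7 12.7 4.0 -15.7
332 -15.3 12.6 2.9 -2.4
[(np.float64(-17.0), np.float64(-36.0)), (np.float64(-15.7), np.float64(-35.0)), (np.float64(-14.3), np.float64(-35.0)), (np.float64(-13.7), np.float64(-29.0)), (np.float64(-13.7), np.float64(-15.0)), (np.float64(-12.2), np.float64(-14.0)), (np.float64(-11.7), np.float64(-0.0)), (np.float64(-9.9), np.float64(0.0)), (np.float64(-7.3), np.float64(-14.0)), (np.float64(-5.7), np.float64(-12.0)), (np.float64(-4.4), np.float64(-1.0)), (np.float64(-2.5), np.float64(-1.0)), (np.float64(-0.7), np.float64(-15.0)), (np.float64(1.1), np.float64(-0.0)), (np.float64(2.9), np.float64(1.0)), (np.float64(4.7), np.float64(0.0)), (np.float64(5.9), np.float64(-14.0)), (np.float64(8.4), np.float64(1.0)), (np.float64(10.2), np.float64(-0.0)), (np.float64(12.0), np.float64(-1.0)), (np.float64(12.5), np.float64(-14.0)), (np.float64(13.6), np.float64(-19.0)), (np.float64(13.5), np.float64(-32.0)), (np.float64(14.3), np.float64(-37.0)), (np.float64(15.8), np.float64(-35.0))]
```

```bash
python3 -m creep '[[0.13,-0.04,1.5,0,0,0,-1],[0,0,1.5,0,0,0,-1],[0,0,1,0,0,0,-1],[0,0,0.5,0,0,0,-1],[0,0,0.1,0,0,0,-1],[0,0,0,0,0,0,-1],[0,0,0,0,0,0,-1]]'; python3 -m creep '[[0,0,0.08,0,0,0,-1],[0,0,0,0,0,0,-1]]'; python3 -m creep '[[0,0,0.06,0,0,0,-1],[0,0,0,0,0,0,-1]]';python3 -m creep '[[0,0,0.06,0,0,0,-1],[0,0,0,0,0,0,-1]]'
```

```text
clock: 9.7
ee_pos: [591.9, -203.3, 17.7]
orientation: [0.115, 3.139, -0.0]
force: [0.4, -0.4, -0.4]
gripper_width: 27.1
grasp_force: 29.9
clock: 9.9
ee_pos: [591.7, -203.3, 16.9]
orientation: [0.116, 3.139, -0.0]
force: [-0.6, -0.0, 0.5]
gripper_width: 26.9
grasp_force: 29.9
clock: 10.1
ee_pos: [591.4, -203.2, 16.0]
orientation: [0.116, 3.139, -0.0]
force: [-0.1, -0.7, 0.1]
gripper_width: 27.4
grasp_force: 29.9
clock: 10.3
ee_pos: [591.3, -203.2, 15.2]
orientation: [-0.116, -3.139, -0.0]
force: [0.8, 0.3, 0.1]
gripper_width: 26.9
grasp_force: 29.9
```

```bash
python3 -m creep '[[0,0,0.05,0,0,0,-1],[0,0,0,0,0,0,-1]]'; python3 -m creep '[[0,0,0.05,0,0,0,-1],[0,0,0,0,0,0,-1]]'
python3 - <<'E'
from h import *
snapn('c4')
E
```

```text
clock: 10.5
ee_pos: [591.4, -203.2, 14.9]
orientation: [-0.116, -3.139, 0.0]
force: [-0.6, -0.2, 1.2]
gripper_width: 27.2
grasp_force: 30.1
clock: 10.7
ee_pos: [591.4, -203.2, 14.9]
orientation: [-0.116, -3.139, 0.0]
force: [-3.2, 0.4, 6.0]
gripper_width: 27.2
grasp_force: 30.6
tcp avg [ 591.43 -203.22   14.92] std [0.01 0.01 0.01]
```

```bash
python3 -m creep '[[0,0,0,0,0,0,-0.1],[0,0,0,0,0,0,0.1],[0,0,0,0,0,0,0.1],[0,0,0,0,0,0,0.1],[0,0,0,0,0,0,0.1],[0,0,-1,0,0,0,0.1],[0,0,-3,0,0,0,0.1],[0,0,-4,0,0,0,0.5],[0,0,-4,0,0,0,1],[0,0,0,0,0,0,1],[0,0,0,0,0,0,1]]'
python3 - <<'E'
from h import *
snapn('c5');g=pix((593,-203,29));print(g,top('c5',g,29))
P,p,d=load('c5');Z=np.nan_to_num(cloud(P,d)[...,2]);b=blob(Z>4,g)
print("board",rect(plane(P,cv2.convexHull(contour(b).astype(np.float32))[:,0],8)))
delta((642.2,3.2),-29.8)
E
```

```text
clock: 12.0
ee_pos: [592.4, -203.6, 136.4]
orientation: [0.116, 3.136, -0.002]
force: [0.0, 0.7, 0.1]
gripper_width: 85.1
grasp_force: 0.0
tcp avg [ 590.32 -202.95  133.15] std [0.15 0.08 0.36]
(np.int64(319), np.int64(252)) ((array([ 592.6, -203.2]), array([27.9, 28.3]), -4.2), np.float64(29.0))
board (array([ 593.1, -203. ]), array([70.1, 89.6]), -4.2)
shift cm [-3.67 20.94  0.  ] turn 25.58 tilt 0.17 axis [-2.7e-03  9.0e-04 -1.0e+00] tcp [ 590.2 -202.9  132.8] q7 1.67 q [ 0.45  0.54 -0.22  1.7   0.14  0.92  1.67]
```

View pics/c5.png

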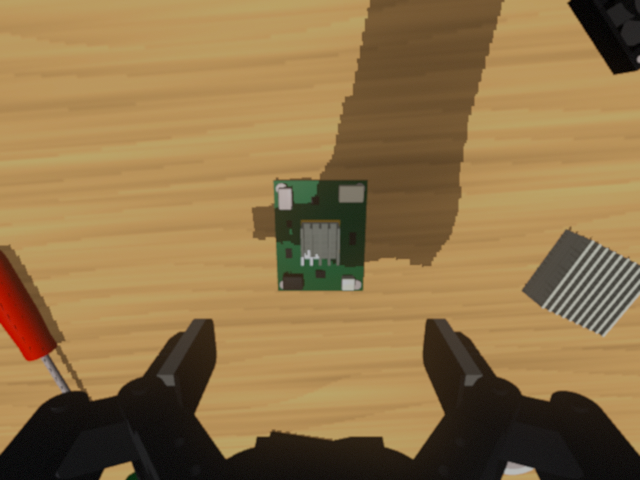

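The small sink sits centred on its chip at (320,243), square with the board, 0.5 mm off. Next the copper plate.

```bash
python3 -m creep '[[1.43,4.25,0.2,0,0,0,1],[1.43,4.25,0.2,0,0,0,1],[1.43,4.25,0.2,0,0,0,1],[1.43,4.25,0.2,0,0,0,1],[1.43,4.25,0.2,0,0,0,1],[1.43,4.25,0.2,0,0,0,1],[1.43,4.25,0.2,0,0,0,1],[1.43,4.25,0.2,0,0,0,1],[1.43,4.25,0.2,0,0,0,1],[1.43,4.25,0.2,0,0,0,1],[1.43,4.25,0.2,0,0,0,1],[1.43,4.25,0.2,0,0,0,1],[1.43,4.25,0.2,0,0,0,1],[1.43,4.25,0.2,0,0,0,1],[0,0,0,0,0,-6.85,1],[0,0,0,0,0,-6.85,1],[0,0,0,0,0,-6.85,1],[0,0,0,0,0,-6.85,1],[0,0,0,0,0,0,1],[0,0,0,0,0,0,1]]' && python3 -m creep '[[0,0,0,0,0,0,1],[0,0,0,0,0,0,1]]'
cat >> h.py <<'E'
def tT():
    c=env.get_calibration("wrist");T=c["tool_from_camera"];return c["camera_matrix"],T[:3,:3],T[:3,3]
def ttop(n,uv,close=3,tol=3):
    "flat top in tool axes around pixel uv, by depth"
    X,p=tcloud(n);Z=np.nan_to_num(X[...,2]);z=np.median(Z[uv[1]-3:uv[1]+4,uv[0]-3:uv[0]+4]);m=abs(Z-z)<tol
    b=blob(cv2.morphologyEx(m.astype(np.uint8),cv2.MORPH_CLOSE,np.ones((close,close))),uv);z=np.median(Z[b&m])
    return rect(plane(tT(),cv2.convexHull(contour(b).astype(np.float32))[:,0],z)),z.round(1)
E
python3 - <<'E'
from h import *
snapn('d1');g=pix((434,405.6,10));print(g,top('d1',g,10),ttop('d1',g))
delta((434,405.6),23.2)
E
```

```text
clock: 14.2
ee_pos: [435.0, 404.4, 105.3]
orientation: [0.626, -3.077, 0.001]
force: [0.5, 0.5, 0.8]
gripper_width: 85.5
grasp_force: 0.0
clock: 14.4
ee_pos: [435.4, 404.8, 106.1]
orientation: [0.629, -3.078, 0.0]
force: [0.8, 0.4, 0.7]
gripper_width: 85.6
grasp_force: 0.0
tcp avg [435.47 404.94 106.34] std [0.01 0.01 0.03]
(np.int64(321), np.int64(250)) ((array([434. , 404.9]), array([46.5, 45.8]), 23.4), np.float64(10.1)) ((array([1.3, 0.6]), array([45.8, 46.4]), -0.3), np.float64(96.0))
shift cm [ 0.11  0.12 -0.  ] turn -0.04 tilt 0.01 axis [ 1.e-04  0.e+00 -1.e+00] tcp [435.5 404.9 106.4] q7 0.92 q [-0.44  0.56 -0.46  1.79  0.32  0.86  0.92]
```

Run:
```python
from h import *
for n in('c3','d1'):
    X,p=tcloud(n)
    for s in(1,-1):
        m=(s*X[...,1]>13.6)&(s*X[...,1]<60)&(X[...,2]<25)&(X[...,2]>-60)&(abs(X[...,0])<20)
        Q=X[m];print(n,s,m.sum(),"zmax",np.percentile(Q[:,2],[90,99,99.8]).round(1),"y at tip",Q[Q[:,2]>np.percentile(Q[:,2],98)].mean(0).round(1))
```

```text
c3 1 8433 zmax [-22.5  -7.6  -3.9] y at tip [11.1 18.4 -6.9]
c3 -1 7870 zmax [-26.   -8.3  -4.9] y at tip [ 10.8 -18.7  -7.9]
d1 1 4617 zmax [-21.9 -15.  -13.4] y at tip [  1.6  43.3 -14.8]
d1 -1 4637 zmax [-21.9 -15.1 -13.5] y at tip [  2.1 -42.6 -14.8]
```

```bash
python3 -m creep '[[0.13,0.06,2,0,0,0,1],[0,0,3,0,0,0,1],[0,0,3,0,0,0,1],[0,0,1.5,0,0,0,1],[0,0,1,0,0,0,1],[0,0,0.45,0,0,0,0.5],[0,0,0,0,0,0,0.3],[0,0,0,0,0,0,0.3],[0,0,0,0,0,0,0.3]]' 60; python3 -m creep '[[0,0,0,0,0,0,0],[0,0,0,0,0,0,-0.5],[0,0,0,0,0,0,-0.5],[0,0,0,0,0,0,-0.5],[0,0,0,0,0,0,-0.5],[0,0,0,0,0,0,-0.5]]'
```

```text
clock: 15.5
ee_pos: [434.7, 405.6, -2.1]
orientation: [-0.631, 3.076, 0.002]
force: [0.5, -0.5, -0.3]
gripper_width: 55.6
grasp_force: 0.0
clock: 16.1
ee_pos: [434.8, 405.4, -1.8]
orientation: [-0.631, 3.076, 0.001]
force: [-1.0, -2.0, 6.7]
gripper_width: 44.6
grasp_force: 63.7
```

```bash
python3 -m creep '[[0,0,-0.3,0,0,0,-0.5],[0,0,-0.7,0,0,0,-0.5],[0,0,-2,0,0,0,-0.5],[0,0,-3,0,0,0,-0.5],[0,0,-3,0,0,0,-0.5],[0,0,-1,0,0,0,-0.5],[0,0,0,0,0,0,-0.5],[0,0,0,0,0,0,-0.5],[0,0,0,0,0,0,-0.5],[0,0,0,0,0,0,-0.5]]'
python3 - <<'E'
from h import *
snapn('d2',2);delta((603.4,217.3),13.9,70)
X,p=tcloud('d2')
for v in range(290,430,8): print(v,[X[v,u].round(1) for u in(290,320,350)],p[v,320])
E
```

```text
clock: 17.1
ee_pos: [433.2, 404.1, 95.2]
orientation: [0.631, -3.075, 0.002]
force: [0.9, -0.5, -1.4]
gripper_width: 44.0
grasp_force: 61.7
tcp avg [433.55 404.6   95.8 ] std [0.08 0.08 0.13]
shift cm [ -8.23 -23.91   2.59] turn 9.29 tilt 0.08 axis [-1.2e-03 -8.0e-04 -1.0e+00] tcp [433.6 404.7  95.9] q7 0.91 q [-0.45  0.57 -0.46  1.8   0.33  0.84  0.91]
290 [array([ 21.3, -11.3, -11.4]), array([ 21.4,   0.6, -11.7]), array([ 21.2,  12.5, -11.2])] [128  73  42]
298 [array([ 18.2, -11.3, -12.3]), array([ 18. ,   0.6, -11.9]), array([ 18.7,  12.4, -13.2])] [129  73  42]
306 [array([ 14.5, -11.5, -11.9]), array([ 14.7,   0.6, -12.4]), array([ 14.8,  12.6, -12.7])] [127  71  41]
314 [array([ 11. , -11.5, -12.1]), array([ 11.1,   0.6, -12.3]), array([ 11.4,  12.6, -13. ])] [127  71  41]
322 [array([  6.6, -11.7, -10.9]), array([  7.2,   0.6, -12. ]), array([  7.4,  12.8, -12.3])] [125  69  38]
330 [array([  3.8, -11.7, -12.5]), array([  3.7,   0.6, -12.4]), array([  3.2,  13. , -11.6])] [126  70  38]
338 [array([  0.1, -11.8, -12.7]), array([ -0.1,   0.6, -12.4]), array([ -0.8,  13.1, -11.
[... 571 characters left out ...]
ray([-112.2,  -22.9,   94.3]), array([-112.9,    0.8,   95. ]), array([-111.8,   24.5,   93.8])] [208 168 108]
394 [array([-121.1,  -23.2,   95.6]), array([-121.2,    0.8,   95.7]), array([-120.4,   24.8,   94.7])] [190 152  95]
402 [array([-127.7,  -23.3,   94.2]), array([-128. ,    0.8,   94.5]), array([-127.9,   24.9,   94.3])] [204 164 104]
410 [array([-135.9,  -23.5,   94.4]), array([-136.5,    0.8,   95. ]), array([-136.3,   25.2,   94.8])] [209 171 109]
418 [array([-143.7,  -23.7,   94.1]), array([-143.4,    0.8,   93.7]), array([-143.6,   25.3,   93.8])] [210 171 110]
426 [array([-152.2,  -23.9,   94.2]), array([-152.9,    0.8,   94.9]), array([-151.9,   25.5,   93.9])] [210 181 118]
```

```bash
python3 -m creep '[[-1.37,-3.98,-0.5,0,0,0,-0.5],[-1.37,-3.98,-0.5,0,0,0,-0.5],[-1.37,-3.98,-0.5,0,0,0,-0.5],[-1.37,-3.98,-0.5,0,0,0,-0.5],[-1.37,-3.98,0,0,0,0,-0.5],[-1.37,-3.98,0,0,0,0,-0.5],[0,0,0,0,0,4.65,-0.5],[0,0,0,0,0,4.65,-0.5],[0,0,0,0,0,0,-0.5],[0,0,0,0,0,0,-0.5],[0,0,0,0,0,0,-0.5],[0,0,0,0,0,0,-0.5]]'
python3 - <<'E'
from h import *
snapn('d3',2);g=pix((603.4,217.3,12));print(g);print(tlid('d3',0,g),lid('d3',g,12))
delta((603.4,217.3),13.9)
X,p=tcloud('d3');hsv=cv2.cvtColor(p,cv2.COLOR_RGB2HSV)
b=blob((hsv[...,0]<14)&(hsv[...,1]>140)&(X[...,2]<0),(320,335));c=contour(b);print("cu",rect(plane(tT(),c,-12.1)),np.median(X[b],0))
E
```

```text
clock: 18.45
ee_pos: [603.4, 218.2, 116.8]
orientation: [0.382, -3.118, -0.0]
force: [-1.1, -0.5, -2.4]
gripper_width: 44.3
grasp_force: 61.9
tcp avg [603.52 217.96 116.79] std [0.03 0.05 0.  ]
(np.int64(318), np.int64(247))
depth z 104.6
(array([ 0.6, -1. ]), array([34.8, 34.9]), 0.0) ((array([603.1, 217.1]), array([34.8, 34.9]), 13.9), np.float64(12.1))
shift cm [ 0.03 -0.06  0.  ] turn 0.03 tilt 0.0 axis [-0. -0. -1.] tcp [603.5 217.9 116.8] q7 1.21 q [-0.11  0.61 -0.39  1.66  0.28  0.93  1.21]
cu (array([2.3, 0. ]), array([48.1, 46. ]), 0.0) [  4.04074144   0.04909745 -11.91650573]
```

View pics/d3.png

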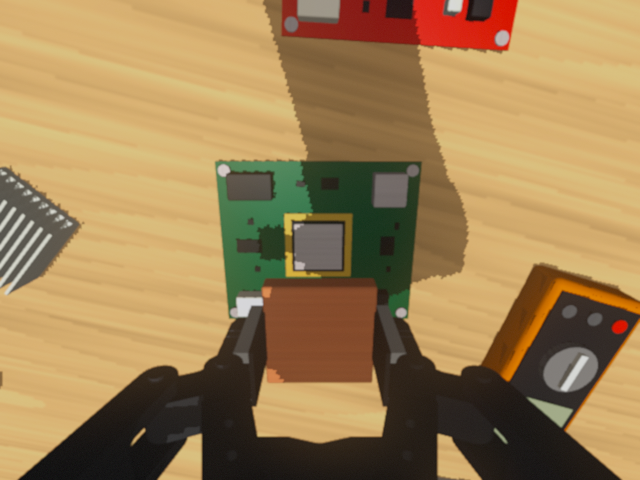

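Plate held square at (320,335); lid visible at (319,246) beyond it.

```bash
python3 -m creep '[[-0.04,-0.1,2,0,0,0,-0.5],[0,0,3,0,0,0,-0.5],[0,0,3,0,0,0,-0.5],[0,0,1.5,0,0,0,-0.5],[0,0,0.6,0,0,0,-0.5],[0,0,0.3,0,0,0,-0.5],[0,0,0,0,0,0,-0.5],[0,0,0,0,0,0,-0.5],[0,0,0,0,0,0,-0.5]]'; for i in 1 2; do :; done; python3 -m creep '[[0,0,0.1,0,0,0,-0.5],[0,0,0,0,0,0,-0.5],[0,0,0,0,0,0,-0.5]]';python3 -m creep '[[0,0,0.06,0,0,0,-0.5],[0,0,0,0,0,0,-0.5],[0,0,0,0,0,0,-0.5]]'
```

```text
clock: 19.5
ee_pos: [605.2, 217.3, 14.0]
orientation: [-0.379, 3.117, 0.001]
force: [-0.2, -0.1, -1.3]
gripper_width: 44.1
grasp_force: 61.8
clock: 19.8
ee_pos: [604.3, 216.8, 11.9]
orientation: [-0.38, 3.118, -0.0]
force: [0.1, 0.2, -1.6]
gripper_width: 44.3
grasp_force: 61.8
clock: 20.1
ee_pos: [604.2, 216.9, 11.1]
orientation: [0.38, -3.118, -0.0]
force: [1.0, -0.1, -1.9]
gripper_width: 44.1
grasp_force: 61.8
```

```bash
python3 -m creep '[[0,0,0.06,0,0,0,-0.5],[0,0,0,0,0,0,-0.5],[0,0,0,0,0,0,-0.5]]';python3 -m creep '[[0,0,0.06,0,0,0,-0.5],[0,0,0,0,0,0,-0.5],[0,0,0,0,0,0,-0.5]]'
```

```text
clock: 20.4
ee_pos: [604.2, 216.9, 10.5]
orientation: [0.38, -3.118, 0.0]
force: [0.3, -0.2, -1.3]
gripper_width: 44.3
grasp_force: 61.8
clock: 20.7
ee_pos: [604.3, 216.9, 10.2]
orientation: [-0.38, 3.118, 0.0]
force: [-1.4, -1.1, 0.7]
gripper_width: 44.4
grasp_force: 62.1
```

```bash
python3 -m creep '[[0,0,0.03,0,0,0,-0.5],[0,0,0,0,0,0,-0.5],[0,0,0,0,0,0,0.3],[0,0,0,0,0,0,0.3],[0,0,0,0,0,0,0.3],[0,0,0,0,0,0,0.3],[0,0,-1,0,0,0,0.3],[0,0,-3,0,0,0,0.5],[0,0,-4,0,0,0,1],[0,0,-4,0,0,0,1],[0,0,0,0,0,0,1],[0,0,0,0,0,0,1],[0,0,0,0,0,0,1],[0,0,0,0,0,0,1]]'
python3 - <<'E'
from h import *
snapn('d4',2);g=pix((603.4,217.3,22));print(g,top('d4',g,22))
P,p,d=load('d4');Z=np.nan_to_num(cloud(P,d)[...,2]);b=blob(Z>4,g)
print("board",rect(plane(P,cv2.convexHull(contour(b).astype(np.float32))[:,0],8)))
hsv=cv2.cvtColor(p,cv2.COLOR_RGB2HSV);b=blob((hsv[...,0]<14)&(hsv[...,1]>140)&(Z>20),g);print("cu",rect(plane(P,contour(b),22)))
delta((642.2,3.2),-29.8)
E
```

```text
clock: 22.1
ee_pos: [603.2, 216.3, 128.1]
orientation: [0.379, -3.116, 0.001]
force: [-0.6, -0.2, -0.4]
gripper_width: 85.2
grasp_force: 0.0
tcp avg [603.43 216.63 128.34] std [0.08 0.04 0.09]
(np.int64(320), np.int64(247)) ((array([603.6, 217.1]), array([45.7, 45.8]), 13.8), np.float64(22.1))
board (array([603.3, 217.5]), array([119.7, 140.2]), 13.9)
cu (array([603.6, 216.9]), array([45.7, 45.4]), 13.9)
shift cm [  1.37 -21.65   0.  ] turn 43.69 tilt 0.13 axis [-2.1e-03 -6.0e-04 -1.0e+00] tcp [603.5 216.7 128.4] q7 1.22 q [-0.1   0.59 -0.4   1.66  0.27  0.95  1.22]
```

```bash
python3 -m creep '[[0.27,-4.33,0,0,0,0,1],[0.27,-4.33,0,0,0,0,1],[0.27,-4.33,0,0,0,0,1],[0.27,-4.33,0,0,0,0,1],[0.27,-4.33,0,0,0,0,1],[0,0,0,0,0,7.28,1],[0,0,0,0,0,7.28,1],[0,0,0,0,0,7.28,1],[0,0,0,0,0,7.28,1],[0,0,0,0,0,7.28,1],[0,0,0,0,0,7.28,1],[0,0,0,0,0,0,1],[0,0,0,0,0,0,1],[0,0,0,0,0,0,1],[0,0,0,0,0,0,1]]'
python3 - <<'E'
from h import *
snapn('e1',2);g=pix((642.2,3.2,30));print(g,top('e1',g,30))
try: print(ttop('e1',g,9))
except Exception as e: print(e)
delta((642.2,3.2),-29.8)
E
```

```text
clock: 23.75
ee_pos: [643.0, 3.5, 129.5]
orientation: [-0.806, -3.036, -0.0]
force: [-0.2, 0.1, -0.1]
gripper_width: 85.1
grasp_force: 0.0
tcp avg [643.07   3.41 129.64] std [0.01 0.02 0.02]
(np.int64(319), np.int64(249)) ((array([642.5,   3.3]), array([60. , 60.2]), -29.8), np.float64(30.1))
((array([ 0.1, -0.3]), array([56.8, 61. ]), -0.0), np.float64(123.3))
shift cm [ 0.07 -0.06  0.  ] turn 0.03 tilt 0.01 axis [-1.e-04  1.e-04 -1.e+00] tcp [643.1   3.4 129.7] q7 0.9 q [ 0.1   0.57 -0.2   1.66  0.13  0.93  0.9 ]
```

View pics/e1.png

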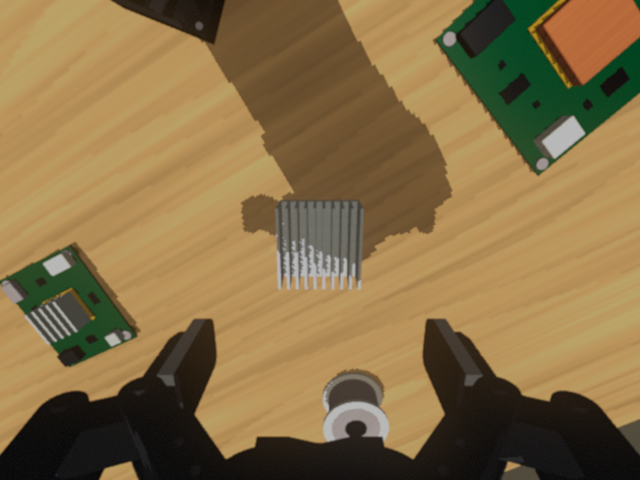

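Large sink centred below the open fingers at (319,245), fins running towards the gripper; the reel at (355,410) is clear of the finger line.

```bash
python3 -m creep '[[0.05,-0.05,3,0,0,0,1],[0,0,4,0,0,0,1],[0,0,3,0,0,0,1],[0,0,1.5,0,0,0,1],[0,0,0.9,0,0,0,1],[0,0,0.5,0,0,0,1],[0,0,0,0,0,0,1],[0,0,0,0,0,0,0.6],[0,0,0,0,0,0,0.3],[0,0,0,0,0,0,0],[0,0,0,0,0,0,-0.3],[0,0,0,0,0,0,-0.3],[0,0,0,0,0,0,-0.3],[0,0,0,0,0,0,-0.3]]' 60;  python3 -m creep '[[0,0,-0.3,0,0,0,-0.3],[0,0,-0.7,0,0,0,-0.3],[0,0,-2,0,0,0,-0.3],[0,0,-3,0,0,0,-0.3],[0,0,-4,0,0,0,-0.3],[0,0,-4,0,0,0,-0.3],[0,0,-1,0,0,0,-0.3],[0,0,0,0,0,0,-0.3],[0,0,0,0,0,0,-0.3],[0,0,0,0,0,0,-0.3]]'; python3 -c "
from h import *
delta((603.6,217),13.9)"
```

```text
clock: 25.3
ee_pos: [643.8, 3.3, 2.4]
orientation: [0.807, 3.033, 0.001]
force: [-0.4, -0.0, 6.7]
gripper_width: 59.0
grasp_force: 66.5
clock: 26.3
ee_pos: [640.7, 3.2, 148.4]
orientation: [-0.807, -3.032, 0.002]
force: [-0.1, -0.2, -2.1]
gripper_width: 59.0
grasp_force: 65.7
shift cm [1.384e+01 1.671e+01 1.000e-02] turn -43.7 tilt 0.24 axis [-4.1e-03 -1.0e-04 -1.0e+00] tcp [640.7   3.2 148.4] q7 0.9 q [ 0.1   0.55 -0.2   1.65  0.13  0.96  0.9 ]
```

```bash
python3 -m creep '[[2.77,3.34,-0.8,0,0,0,-0.3],[2.77,3.34,-0.8,0,0,0,-0.3],[2.77,3.34,-0.8,0,0,0,-0.3],[2.77,3.34,-0.8,0,0,0,-0.3],[2.77,3.34,-0.8,0,0,0,-0.3],[0,0,0,0,0,-7.28,-0.3],[0,0,0,0,0,-7.28,-0.3],[0,0,0,0,0,-7.28,-0.3],[0,0,0,0,0,-7.28,-0.3],[0,0,0,0,0,-7.28,-0.3],[0,0,0,0,0,-7.28,-0.3],[0,0,0,0,0,0,-0.3],[0,0,0,0,0,0,-0.3],[0,0,0,0,0,0,-0.3],[0,0,0,0,0,0,-0.3]]'
cat >> h.py <<'E'
def hold(n,y=20,zlo=-45,zhi=8):
    "extent of held thing in tool axes between the pads"
    X,p=tcloud(n);m=(abs(X[...,1])<y)&(X[...,2]<zhi)&(X[...,2]>zlo)&(abs(X[...,0])<45)
    Q=X[m];print("held n",m.sum(),"x",np.percentile(Q[:,0],[0,.3,1,99,99.7,100]).round(1),"z",np.percentile(Q[:,2],[1,10,50,90,99]).round(1));return X,m
E
python3 - <<'E'
from h import *
snapn('e2',2);g=pix((603.6,217,22));print(g,top('e2',g,22),ttop('e2',g))
delta((603.6,217),13.9)
X,m=hold('e2')
c=[X[v,320] for v in range(250,430,8)];print(np.round(c,1)[:,[0,2]].tolist())
E
```

```text
clock: 27.8
ee_pos: [605.1, 217.0, 190.4]
orientation: [0.378, -3.118, 0.0]
force: [0.5, -0.4, -0.8]
gripper_width: 59.0
grasp_force: 65.6
tcp avg [605.17 217.14 190.68] std [0.02 0.   0.03]
(np.int64(319), np.int64(222)) ((array([603.4, 217.1]), array([45.5, 45.8]), 13.8), np.float64(22.1)) ((array([1.5, 0.5]), array([45.5, 45.8]), 0.0), np.float64(168.2))
shift cm [ 0.16  0.02 -0.  ] turn -0.04 tilt 0.0 axis [ 1.e-04 -0.e+00 -1.e+00] tcp [605.2 217.1 190.7] q7 1.25 q [-0.09  0.53 -0.41  1.61  0.23  1.06  1.25]
held n 13668 x [-30.3 -29.4 -28.6  30.8  31.   31.3] z [-28.7 -28.  -14.7  -3.2   0.2]
[[-28.6, 181.4], [30.7, -0.1], [28.6, -3.9], [25.1, -4.1], [21.5, -4.1], [18.2, -4.8], [13.9, -3.5], [10.4, -4.2], [6.2, -3.5], [2.3, -3.5], [-2.3, -2.6], [-5.1, -4.5], [-9.6, -3.8], [-13.6, -4.1], [-17.7, -4.3], [-22.2, -4.0], [-26.6, -4.0], [-191.1, 189.8], [-202.4, 190.3], [-213.2, 190.1], [-225.3, 191.0], [-236.1, 190.3], [-248.0, 190.5]]
```

View pics/e2.png

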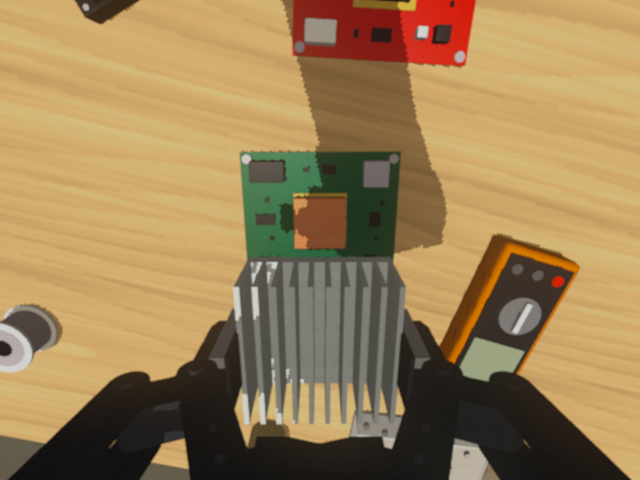

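Sink held level with its front corners at (235,288) and (405,288); plate at (320,222) ahead of it.

```bash
python3 -m creep '[[0.1,0.04,3,0,0,0,-0.3],[0,0,4,0,0,0,-0.3],[0,0,4,0,0,0,-0.3],[0,0,3,0,0,0,-0.3],[0,0,1.5,0,0,0,-0.3],[0,0,0.6,0,0,0,-0.3],[0,0,0.2,0,0,0,-0.3],[0,0,0,0,0,0,-0.3],[0,0,0,0,0,0,-0.3],[0,0,0,0,0,0,-0.3]]';  python3 -m creep '[[0,0,0.08,0,0,0,-0.3],[0,0,0,0,0,0,-0.3],[0,0,0,0,0,0,-0.3]]';python3 -m creep '[[0,0,0.06,0,0,0,-0.3],[0,0,0,0,0,0,-0.3],[0,0,0,0,0,0,-0.3]]'
```

```text
clock: 28.95
ee_pos: [605.2, 217.6, 29.1]
orientation: [-0.379, 3.116, 0.001]
force: [-1.1, -0.0, -1.1]
gripper_width: 58.9
grasp_force: 65.7
clock: 29.25
ee_pos: [604.2, 217.2, 27.0]
orientation: [-0.38, 3.118, 0.0]
force: [-0.7, 0.1, -1.7]
gripper_width: 59.0
grasp_force: 65.7
clock: 29.55
ee_pos: [604.1, 217.2, 26.2]
orientation: [0.38, -3.118, -0.0]
force: [0.3, 0.3, -1.5]
gripper_width: 58.9
grasp_force: 65.7
```

Contact is expected near 24.

```bash
python3 -m creep '[[0,0,0.1,0,0,0,-0.3],[0,0,0,0,0,0,-0.3],[0,0,0,0,0,0,-0.3]]';  python3 -m creep '[[0,0,0.06,0,0,0,-0.3],[0,0,0,0,0,0,-0.3],[0,0,0,0,0,0,-0.3]]';python3 -m creep '[[0,0,0.05,0,0,0,-0.3],[0,0,0,0,0,0,-0.3],[0,0,0,0,0,0,-0.3]]'
```

```text
clock: 29.85
ee_pos: [604.1, 217.2, 25.2]
orientation: [0.38, -3.118, 0.0]
force: [0.4, 0.2, -0.7]
gripper_width: 59.0
grasp_force: 65.7
clock: 30.15
ee_pos: [604.1, 217.2, 24.7]
orientation: [0.38, -3.119, -0.0]
force: [-0.9, -0.9, -1.2]
gripper_width: 59.1
grasp_force: 65.7
clock: 30.45
ee_pos: [604.2, 217.3, 24.4]
orientation: [-0.38, 3.118, 0.0]
force: [-1.5, -0.3, 2.1]
gripper_width: 59.1
grasp_force: 66.0
```

```bash
python3 -m creep '[[0,0,0.03,0,0,0,-0.3],[0,0,0,0,0,0,-0.3],[0,0,0,0,0,0,0.5],[0,0,0,0,0,0,0.8],[0,0,0,0,0,0,0.8],[0,0,0,0,0,0,0.8],[0,0,-1,0,0,0,0.8],[0,0,-3,0,0,0,0.8],[0,0,-4,0,0,0,1],[0,0,-4,0,0,0,1],[0,0,-1,0,0,0,1],[0,0,0,0,0,0,1],[0,0,0,0,0,0,1],[0,0,0,0,0,0,1],[0,0,0,0,0,0,1]]'
python3 - <<'E'
from h import *
snapn('e3',2);g=pix((603.6,217,52));print(g,top('e3',g,52,3,13))
P,p,d=load('e3');Z=np.nan_to_num(cloud(P,d)[...,2]);b=blob(Z>4,g)
print("board",rect(plane(P,cv2.convexHull(contour(b).astype(np.float32))[:,0],8)))
delta((450,13),13.9)
E
```

```text
clock: 31.95
ee_pos: [603.1, 216.7, 152.0]
orientation: [0.379, -3.115, 0.001]
force: [0.3, -0.3, -0.3]
gripper_width: 85.6
grasp_force: 0.0
tcp avg [603.51 217.01 152.66] std [0.09 0.06 0.14]
(np.int64(319), np.int64(249)) ((array([603.1, 217.2]), array([60.4, 60. ]), 13.9), np.float64(52.1))
board (array([602.9, 217.4]), array([119.1, 140.1]), 13.9)
shift cm [ 19.81 -16.12   0.03] turn -0.01 tilt 0.1 axis [-1.8e-03 -4.0e-04 -1.0e+00] tcp [603.6 217.1 152.8] q7 1.23 q [-0.09  0.57 -0.41  1.64  0.26  0.99  1.23]
```

```bash
python3 -m creep '[[3.3,-2.69,0,0,0,0,1],[3.3,-2.69,0,0,0,0,1],[3.3,-2.69,0,0,0,0,1],[3.3,-2.69,0,0,0,0,1],[3.3,-2.69,0,0,0,0,1],[3.3,-2.69,0,0,0,0,1],[0,0,0,0,0,0,1],[0,0,0,0,0,0,1],[0,0,0,0,0,0,1],[0,0,0,0,0,0,1]]'
cat >> h.py <<'E'
def fan(n,uv,h,zlo):
    P,p,d=load(n);X=cloud(P,d);Z=np.nan_to_num(X[...,2]);m=((Z>zlo)&(Z<h+4)).astype(np.uint8)
    b=blob(cv2.morphologyEx(m,cv2.MORPH_CLOSE,np.ones((25,25))),uv)
    return rect(plane(P,cv2.convexHull(contour(b).astype(np.float32))[:,0],h)),np.percentile(Z[b&(m>0)],[50,90]).round(1)
E
python3 - <<'E'
from h import *
snapn('f1',2);g=pix((450,13,20));print(g)
for zl in(10,14,17): print(fan('f1',g,20,zl))
r=fan('f1',g,20,17)[0];delta(r[0],r[2])
E
```

```text
clock: 33.1
ee_pos: [451.6, 14.4, 154.0]
orientation: [-0.383, 3.117, 0.001]
force: [0.6, -0.5, -0.5]
gripper_width: 85.4
grasp_force: 0.0
tcp avg [451.13  14.09 153.79] std [0.09 0.1  0.02]
(np.int64(318), np.int64(234))
((array([448.7,  12.1]), array([61.6, 60.2]), 40.0), array([19. , 20.6]))
((array([449. ,  12.2]), array([61. , 60.2]), 39.9), array([19.6, 20.8]))
((array([449.2,  12.3]), array([60.6, 60.1]), 40.0), array([19.9, 20.9]))
shift cm [ 0.22 -0.12 -0.  ] turn -26.02 tilt 0.03 axis [-1.e-04  5.e-04 -1.e+00] tcp [451.   14.  153.8] q7 1.6 q [ 0.28  0.25 -0.41  2.1   0.14  0.82  1.6 ]
```

View pics/f1.png

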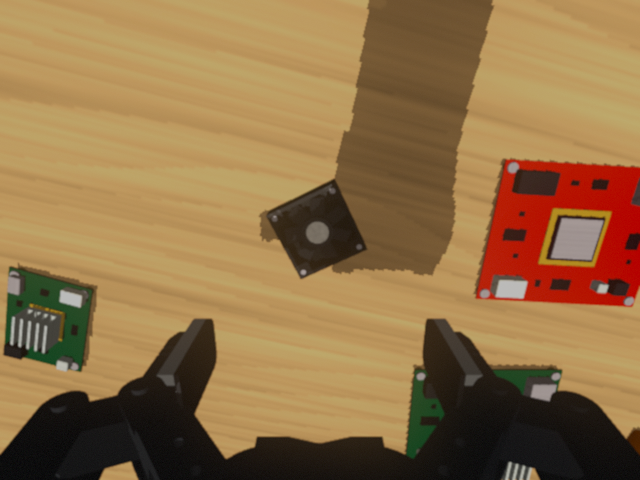

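Fan lies at (317,230), turned 26° to the tool.

```bash
python3 -m creep '[[0.2,-0.15,0,0,0,0,1],[0,0,1,0,0,-6.5,1],[0,0,1,0,0,-6.5,1],[0,0,1,0,0,-6.5,1],[0,0,1,0,0,-6.5,1],[0,0,0,0,0,0,1],[0,0,0,0,0,0,1],[0,0,0,0,0,0,1],[0,0,0,0,0,0,1]]'
python3 - <<'E'
from h import *
snapn('f2',2);g=pix((449,12.3,20));print(g)
for zl in(14,17): r=fan('f2',g,20,zl);print(r)
r=r[0];delta(r[0],r[2]);print(ttop('f2',g,25))
E
```

```text
clock: 34.15
ee_pos: [449.5, 11.1, 114.4]
orientation: [-1.069, 2.953, -0.001]
force: [-0.5, 0.3, 0.9]
gripper_width: 85.4
grasp_force: 0.0
tcp avg [449.34  11.07 114.27] std [0.02 0.   0.03]
(np.int64(320), np.int64(253))
((array([448.8,  11.9]), array([61.5, 60. ]), 39.9), array([19.6, 20.7]))
((array([449. ,  12.1]), array([60.8, 60.1]), 39.8), array([19.9, 20.8]))
shift cm [-0.04  0.1  -0.  ] turn 0.05 tilt 0.04 axis [ 7.e-04 -1.e-04 -1.e+00] tcp [449.3  11.1 114.2] q7 1.98 q [ 0.33  0.32 -0.47  2.14  0.22  0.73  1.98]
((array([-0.2,  1.2]), array([60.8, 60.1]), 0.0), np.float64(94.5))
```

```bash
python3 -m creep '[[-0.03,0.11,3,0,0,0,1],[0,0,4,0,0,0,1],[0,0,3,0,0,0,1],[0,0,1.1,0,0,0,1],[0,0,0.4,0,0,0,1],[0,0,0.3,0,0,0,1],[0,0,0,0,0,0,1],[0,0,0,0,0,0,0.6],[0,0,0,0,0,0,0.3],[0,0,0,0,0,0,0],[0,0,0,0,0,0,-0.3],[0,0,0,0,0,0,-0.3],[0,0,0,0,0,0,-0.3],[0,0,0,0,0,0,-0.3]]' 30;  python3 -m creep '[[0,0,-0.3,0,0,0,-0.3],[0,0,-0.7,0,0,0,-0.3],[0,0,-2,0,0,0,-0.3],[0,0,-4,0,0,0,-0.3],[0,0,-4,0,0,0,-0.3],[0,0,-4,0,0,0,-0.3],[0,0,-4,0,0,0,-0.3],[0,0,-2,0,0,0,-0.3],[0,0,0,0,0,0,-0.3],[0,0,0,0,0,0,-0.3],[0,0,0,0,0,0,-0.3]]'; python3 -c "
from h import *
delta((603.1,217.2),13.9)"
```

```text
clock: 35.7
ee_pos: [449.4, 12.0, -3.0]
orientation: [-1.071, 2.952, -0.001]
force: [-1.7, -0.2, 5.8]
gripper_width: 59.6
grasp_force: 31.6
clock: 36.8
ee_pos: [447.4, 12.0, 204.8]
orientation: [1.071, -2.951, -0.001]
force: [-0.2, -0.6, -0.7]
gripper_width: 59.5
grasp_force: 33.0
shift cm [-25.1    5.77  -0.04] turn 25.98 tilt 0.13 axis [-0.0023  0.     -1.    ] tcp [447.4  12.  204.8] q7 2.08 q [ 0.4   0.17 -0.54  2.06  0.11  0.94  2.08]
```

```bash
python3 -m creep '[[-4.18,0.96,-0.2,0,0,0,-0.3],[-4.18,0.96,-0.2,0,0,0,-0.3],[-4.18,0.96,-0.2,0,0,0,-0.3],[-4.18,0.96,-0.2,0,0,0,-0.3],[-4.18,0.96,-0.2,0,0,0,-0.3],[-4.18,0.96,-0.2,0,0,0,-0.3],[0,0,0,0,0,6.5,-0.3],[0,0,0,0,0,6.5,-0.3],[0,0,0,0,0,6.5,-0.3],[0,0,0,0,0,6.5,-0.3],[0,0,0,0,0,0,-0.3],[0,0,0,0,0,0,-0.3],[0,0,0,0,0,0,-0.3],[0,0,0,0,0,0,-0.3]]'
python3 - <<'E'
from h import *
snapn('f3',2);g=pix((603.1,217.2,52));print(g,top('f3',g,52,3,13),ttop('f3',g,13))
delta((603.1,217.2),13.9)
X,m=hold('f3',27);Q=X[m]
T=m&(abs(X[...,2]+23)<2);q=X[T];print("top z",np.median(q[:,2]),"x",np.percentile(q[:,0],[.2,1,99,99.8]).round(1))
c=[X[v,300] for v in range(250,430,8)];print(np.round(c,1)[:,[0,2]].tolist())
r=X[310,200:440:6];print(np.round(r,1)[:,1:].tolist())
E
```

```text
clock: 38.2
ee_pos: [604.0, 217.0, 217.5]
orientation: [0.382, -3.118, -0.0]
force: [-0.2, -0.1, -0.3]
gripper_width: 59.4
grasp_force: 33.0
tcp avg [604.13 217.02 217.83] std [0.01 0.   0.02]
(np.int64(320), np.int64(224)) ((array([603.2, 217.3]), array([60.6, 60. ]), 13.9), np.float64(52.1)) ((array([0.5, 0.4]), array([59.7, 56.8]), 0.0), np.float64(189.3))
shift cm [0.1  0.04 0.  ] turn 0.01 tilt 0.01 axis [-1.e-04  1.e-04 -1.e+00] tcp [604.1 217.  217.9] q7 1.24 q [-0.05  0.5  -0.46  1.58  0.24  1.11  1.24]
held n 20889 x [-31.  -29.9 -29.1  30.3  30.5  30.8] z [-24.  -23.1 -17.5  -5.7  -4.3]
top z -22.698832035596126 x [-30.3 -29.8  30.3  30.5]
[[-38.4, 209.6], [-46.7, 208.3], [29.8, -7.0], [30.1, -15.9], [29.7, -22.5], [22.4, -13.6], [19.1, -13.9], [16.5, -15.8], [13.3, -16.2], [10.1, -16.8], [9.7, -22.1], [5.9, -21.6], [3.4, -23.2], [-0.5, -22.8], [-4.0, -23.0], [-8.2, -22.3], [-26.1, -4.5], [-26.6, -9.3], [-26.6, -14.4], [-26.9, -18.8], [-26.5, -23.7], [-262.2, 217.5], [-274.5, 217.2]]
[[-132.2, 217.3], [-125.2, 216.3], [-118.9, 217.2], [-112.4, 217.7], [-105.7, 217.8], [-98.9, 217.0], [-33.7, -10.9], [-28.4, -22.9], [-26.2, -22.6], [-24.0, -22.6], [-21.8, -22.7], [-19.4, -23.8], [-19.9, -5.2], [-17.4, -4.5], [-13.5, -16.9], [-11.2, -16.9], [-8.9, -16.4], [-6.7, -13.9], [-4.4, -12.9], [-2.0, -12.8], [0.4, -12.1], [2.7, -19.0], [5.1, -16.8], [7.6, -14.0], [10.0, -13.1], [13.2, -5.3], [15.7, -5.2], [18.3, -5.0], [18.2, -22.3], [20.2, -23.8], [22.3, -24.2], [24.7, -23.3], [27.0, -23.0], [29.0, -24.1], [34.4, -11.5], [101.0, 217.9], [107.4, 216.8], [114.3, 217.8], [120.9, 217.4], [127.5, 217.4]]
```

View pics/f3.png

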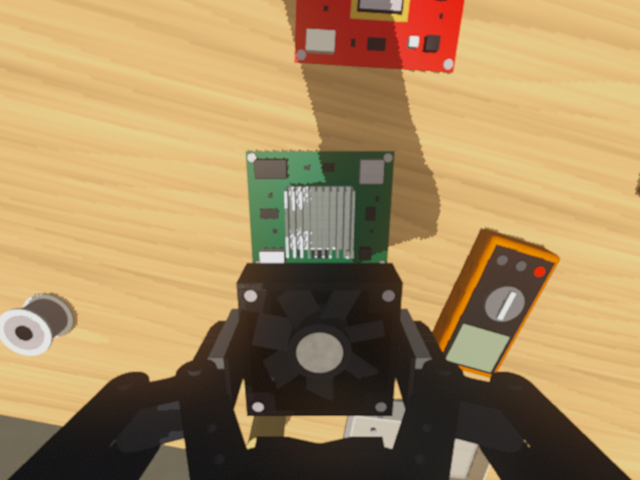

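Fan held square, hub at (320,352); the sink on its plate at (320,222).

```bash
python3 -m creep '[[0.07,0.03,3,0,0,0,-0.3],[0,0,4,0,0,0,-0.3],[0,0,4,0,0,0,-0.3],[0,0,3,0,0,0,-0.3],[0,0,1.6,0,0,0,-0.3],[0,0,0.6,0,0,0,-0.3],[0,0,0.2,0,0,0,-0.3],[0,0,0,0,0,0,-0.3],[0,0,0,0,0,0,-0.3],[0,0,0,0,0,0,-0.3],[0,0,0,0,0,0,-0.3]]';  python3 -m creep '[[0,0,0.1,0,0,0,-0.3],[0,0,0,0,0,0,-0.3],[0,0,0,0,0,0,-0.3]]';python3 -m creep '[[0,0,0.06,0,0,0,-0.3],[0,0,0,0,0,0,-0.3],[0,0,0,0,0,0,-0.3]]'
```

```text
clock: 39.45
ee_pos: [603.9, 217.4, 54.8]
orientation: [-0.379, 3.117, 0.0]
force: [-0.8, 0.2, -1.4]
gripper_width: 59.1
grasp_force: 33.0
clock: 39.75
ee_pos: [603.3, 217.2, 52.8]
orientation: [0.38, -3.118, 0.0]
force: [-0.6, -0.7, -0.7]
gripper_width: 59.5
grasp_force: 33.0
clock: 40.05
ee_pos: [603.3, 217.3, 52.2]
orientation: [0.38, -3.118, -0.0]
force: [-0.6, -0.1, -0.2]
gripper_width: 59.4
grasp_force: 33.0
```

```bash
python3 -m creep '[[0,0,0.15,0,0,0,-0.3],[0,0,0,0,0,0,-0.3],[0,0,0,0,0,0,-0.3]]';  python3 -m creep '[[0,0,0.08,0,0,0,-0.3],[0,0,0,0,0,0,-0.3],[0,0,0,0,0,0,-0.3]]';python3 -m creep '[[0,0,0.05,0,0,0,-0.3],[0,0,0,0,0,0,-0.3],[0,0,0,0,0,0,-0.3]]'
```

```text
clock: 40.35
ee_pos: [603.3, 217.3, 50.7]
orientation: [0.38, -3.118, -0.0]
force: [0.2, 0.1, -0.6]
gripper_width: 59.7
grasp_force: 33.0
clock: 40.65
ee_pos: [603.4, 217.3, 50.0]
orientation: [0.38, -3.119, 0.0]
force: [0.7, -0.5, -1.4]
gripper_width: 59.5
grasp_force: 33.0
clock: 40.95
ee_pos: [603.4, 217.2, 49.5]
orientation: [0.38, -3.119, -0.0]
force: [-0.9, -0.6, -0.9]
gripper_width: 59.9
grasp_force: 33.0
```

```bash
python3 -m creep '[[0,0,0.05,0,0,0,-0.3],[0,0,0,0,0,0,-0.3],[0,0,0,0,0,0,-0.3]]';  python3 -m creep '[[0,0,0.03,0,0,0,-0.3],[0,0,0,0,0,0,-0.3],[0,0,0,0,0,0,-0.3]]'
```

```text
clock: 41.25
ee_pos: [603.5, 217.3, 49.1]
orientation: [-0.38, 3.118, 0.0]
force: [0.7, -0.6, -0.3]
gripper_width: 59.2
grasp_force: 33.1
clock: 41.55
ee_pos: [603.5, 217.3, 49.1]
orientation: [-0.38, 3.118, -0.0]
force: [-0.3, -0.7, 4.7]
gripper_width: 59.5
grasp_force: 33.5
```

Seated; release and check.

```bash
python3 -m creep '[[0,0,0,0,0,0,0.5],[0,0,0,0,0,0,0.8],[0,0,0,0,0,0,0.8],[0,0,0,0,0,0,0.8],[0,0,-1,0,0,0,0.8],[0,0,-3,0,0,0,0.8],[0,0,-4,0,0,0,1],[0,0,-4,0,0,0,1],[0,0,-3,0,0,0,1],[0,0,0,0,0,0,1],[0,0,0,0,0,0,1],[0,0,0,0,0,0,1],[0,0,0,0,0,0,1],[0,0,0,0,0,0,1]]'
python3 - <<'E'
from h import *
snapn('f4',2);g=pix((603.3,217.2,72));print(g,fan('f4',g,72,69))
P,p,d=load('f4');Z=np.nan_to_num(cloud(P,d)[...,2]);b=blob(Z>4,g)
print("board",rect(plane(P,cv2.convexHull(contour(b).astype(np.float32))[:,0],8)))
s,_=env.read_camera("side");t,_=env.read_camera("scene")
a=np.hstack([cv2.resize(s[150:420,180:480],(400,360)),cv2.resize(t[130:355,240:490],(400,360))])
cv2.imwrite("pics/end.png",a[:,:,::-1])
E
```

```text
clock: 42.95
ee_pos: [602.7, 217.0, 197.4]
orientation: [0.38, -3.116, 0.001]
force: [0.1, -0.6, 0.8]
gripper_width: 85.6
grasp_force: 0.0
tcp avg [602.99 217.16 197.86] std [0.07 0.01 0.11]
(np.int64(319), np.int64(239)) ((array([603.1, 217.5]), array([60.6, 60. ]), 13.8), array([71.9, 72.9]))
board (array([603.1, 217.6]), array([119.4, 140.1]), 13.8)
```

View pics/end.png

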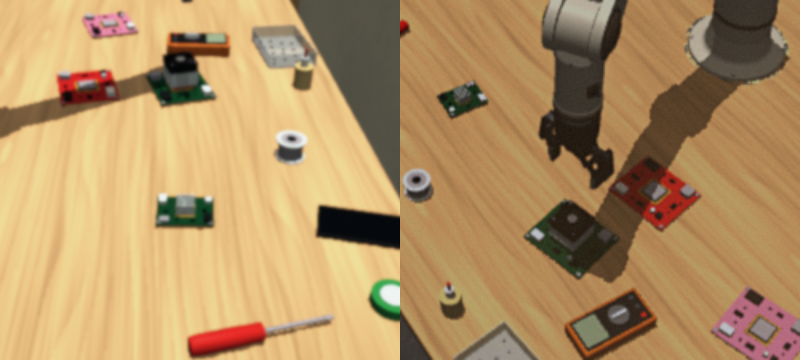

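The stack stands square on the main board (left view (180,70), right view (572,225)), the small sink sits on its chip (185,205), and the bystanders are undisturbed. Handing in.

```bash
python3 -c "
from rig import env
print(env.sign_off())"
```

```text
the job is handed in; nothing more can be done
None
```

The job is done and handed in at about 43 s: copper plate, large heat sink and fan are stacked on the main board's processor and the small heat sink is on the small board's chip, each measured within about 1 mm of centre and square, with the meter, reel and screwdriver never touched.

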